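# Hold the badge-tin flap of the display case open for restocking

## Robot

A 7-joint arm with a two-finger parallel gripper is mounted at the origin on a cart in front of the work surface, level with it; the furniture and walls round the work are solid. World frame = base frame: x ahead of the robot, y to its left, z up, the work surface at z = 0. Lengths are in m, angles in rad, forces in N, time in s.
With the tool pointing down it reaches from about 0.425 to 1.025 m from the base axis. Payload 3.6 kg.
Tool frame: the origin (TCP) lies on the mounting face of the last link; the fingertips stand 173 mm ahead of it and the grasp point (between the pads) lies 155 mm ahead of it; z points along the fingers, y is the line along which they close (so a half turn about z gives the same grasp; the last joint's range is limited). The gripper opens to 85 mm and grips with 20 to 120 N. Pads are 22 mm wide; open, the fingers measure 114 mm over their backs; the gripper's body (76 mm by 85 mm) begins 54 mm behind the grasp point. The pads swing forward as they close: fully open they stand 13 mm farther back than shut.
Start: joints at [-1.256, 0.591, 0.048, 1.609, -0.033, 0.943, -0.034], TCP at [0.288, 0.666, 0.405] pointing down, gripper open.
Joint ranges: [-2.69, 2.69], [-0.47, 2.24], [-1.27, 1.36], [0.19, 2.51], [-1.53, 4.68], [0.08, 2.07], [-3.09, 3.09]. Speed limits (rad/s): [2.57, 2.57, 3.14, 3.14, 3.14, 3.14, 3.14].

## Interface

Orientations are given as a unit quaternion [x, y, z, w].
In Python, from workcell import r gives the robot as it stands.
- The arm moves only by the shell command python3 -m jog 'ROWS'. ROWS is JSON, a list that holds one entry, the list of rows, each a list of 7 numbers: the shift along the world's x, y, z in cm, then the turn, a rotation vector about the world's x, y, z in degrees, then the closure, from -1 (fully open) to 1 (shut). In form: [[[tx, ty, tz, wx, wy, wz, hand], ...]]. A call has 1 to 12 rows; each row is the pose to reach, as a shift and turn from the pose commanded when the call began; what a row does not reach only later rows make up. A row lasts 1/12 s, in which the tool goes at most 41.7 mm and 7.16 degrees, less where a joint would pass 70% of its speed; a pose out of reach is approached as far as the arm can. A call with a gripper value outside its range is refused whole. The fingers move at their own pace and stop on an object; the grip force is fixed at half the most. Time passes only in rows, so rows that repeat a pose let the fingers close. It gives the time, the measured TCP pose, the force, the opening and the grip force at its end, in the units of the state.
- r.state(): the state, without advancing time (a new reading comes with each control period).
- r.snapshot(name): name is "scene" or "top" or "wrist"; returns the picture (384x512x3 uint8, red, green, blue); there is no depth.
- r.camera_model(name): a dict with "vfov" (degrees; the focal length in pixels is half the picture's height over the tangent of half this angle, whatever the lens; pixels are square), "cx", "cy" (the principal point, pixels), "xyz" and "orientation" of the camera in the world; the wrist camera has in their place "T_tool_cam" (4x4, takes a point from camera to tool coordinates, whose origin is the TCP and whose axes are the flange's). Camera axes: x right, y down, z forward; pixel columns grow to the right and rows downward; lengths in m; the calibration is good to about 2 mm. A picture is of the moment at which its call begins: read the wrist's pose just before it. camera_model takes no time and is no camera call.
- r.close_job(): hands the job in; it is judged then, once.
The state is a dict: "t": time; "q": joint angles; "joint_vel": joint speeds; "joint_torque": joint torques, N m; "position": TCP position; "eef_rot": TCP orientation; "contact_force": force on the tool from outside, world axes, zero at the start; "wrist_torque": the same for the moment, N m; "grip_width": opening from 0.0 (shut) to 1.0 (fully open); "grasp_force": force on a finger pad.
Only numpy, scipy, OpenCV 4.12 (cv2) and the standard library are available. Lean on these libraries where they do the work, as an engineer would, in place of code of your own. Each camera call takes 0.05 s, during which the arm holds its last target. There are 200 camera calls.

## Task

I am about to top up the small round badge tins in the display case, so lift the clear flap over the compartment that holds the tins by its wire pull and keep holding it open at about 60 degrees, so that I can reach in under it; it has no stay and falls shut if let go, so finish with it still in your grip. If the label roll has been left lying on that flap, first take it off and set it down flat on the table; if it lies on the other flap, leave it there. Keep the other flap shut and leave the stock and the things round the case as they are.

Things in the scene. Friction and masses are not known exactly. Their poses are not given: they have to be found in the camera images.
- case: Display case of pale birch with a clear front, fixed: 120 mm deep (x), 208 wide (y), 71 tall; walls, floor and the middle wall (y = 0) 6 mm thick. Left compartment y > 0, right y < 0, each under its own clear flap hinged along the rear top edge. Origin: centre of its underside, on the table; x points away from the robot to the hinges, y left, z up. Yaw up to 0.25 rad either way.
- left_flap (a joint): Angle of the left flap (case y +52 mm), rad: 0 = shut, level; grows as its near edge rises about the rear hinge; stop at 1.45; 60 degrees is 1.047. Clear sheet 116 mm deep, 98 wide, 4 thick, top face 76.5 mm above the table. About 0.14 kg, free hinge, no spring or stay: falls shut from any angle; lifting takes under 1 N. A 3 mm clamp plate on its near edge holds the pull.
- right_flap (a joint): Angle of the right flap (case y -52 mm), rad: 0 = shut, level; grows as its near edge rises about the rear hinge; stop at 1.45; 60 degrees is 1.047. Clear sheet 116 mm deep, 98 wide, 4 thick, top face 76.5 mm above the table. About 0.14 kg, free hinge, no spring or stay: falls shut from any angle; lifting takes under 1 N. A 3 mm clamp plate on its near edge holds the pull.
- left_flap_pull (a point): Middle of the left flap's wire pull: round steel bar, 8 mm thick, parallel to the hinge (along y), straight for 48 mm, 154 mm from the hinge line, on two legs 60 mm apart in the flap's plane. Shut, it is 74.5 mm above the table, nothing under it, its centre 40 mm before the case front. Pinch it from above, fingers near and far of it; it turns between them as the flap swings.
- right_flap_pull (a point): Middle of the right flap's wire pull: round steel bar, 8 mm thick, parallel to the hinge (along y), straight for 48 mm, 154 mm from the hinge line, on two legs 60 mm apart in the flap's plane. Shut, it is 74.5 mm above the table, nothing under it, its centre 40 mm before the case front. Pinch it from above, fingers near and far of it; it turns between them as the flap swings.
- left_flap_hinge (a point): Point on the left flap's hinge line at the middle of the flap's width (case x +54, y +52, z 74.5 mm); the hinge line runs along the case's y axis.
- right_flap_hinge (a point): Point on the right flap's hinge line at the middle of the flap's width (case x +54, y -52, z 74.5 mm); the hinge line runs along the case's y axis.
- tin_a: Round flat badge tin, 38 mm across, 12 mm tall, on the floor of one compartment. All three tins are in the same compartment, left or right; its sign of y in the case's frame tells which. Origin: centre of its underside, z up.
- tin_b: A second, equal badge tin beside tin_a. Origin: centre of its underside.
- tin_c: A third, equal badge tin lying on tin_a. Origin: centre of its underside.
- toy_a: Small printed carton (toy box), 26 x 46 x 62 mm, standing in the compartment that does not hold the tins. Origin: centre of its underside.
- toy_b: A second, equal toy box behind toy_a. Origin: centre of its underside.
- label_roll: Roll of price labels, 56 mm across, 22 mm tall, 50 g, lying flat on the left flap (its underside 76.5 mm above the table). Origin: centre of its underside, z along its axis. The table in front of the steel cash box, x 0.40 to 0.47 and y 0.09 to 0.20, is always free (at most thin flat cards lie there).
- table_can: Small paint can, 75 mm across, 76 mm tall, standing to the right of the case; to be left alone. Origin: centre of its underside.
- coin_pouch: Oval coin pouch, 42 x 60 x 13 mm, lying between the case and the near edge of the table; to be left alone. Origin: centre of its underside.
- padlock: Brass padlock, 60 x 38 x 14 mm, lying flat near the front edge of the table, left of the case; to be left alone. Origin: centre of its underside.
Not all that is in view belongs to the job. What is meant by the label_roll is not black or blue, and is the smaller of those in its own colour.

How it is judged:
By the outcome, as a careful person would: the job done as asked, in the order asked, and still so for the second after the job is handed in, while the arm keeps its last pose, push and grip.
It also fails if it takes over 54 s, if anything falls off the work surface, if the arm or the gripper's body presses on something with over 40 N, if the wrist force passes 120 N, or if a joint passes its speed limit or range.

## Working session

There is one attempt and no reset: what is moved stays moved. The work goes in short steps, Python scripts to look and compute and a shell command to move; the robot and the scene stay as the last step left them, time stands still between calls to the robot, and variables do not carry over. Pictures are saved under pics/ and viewed, at most 10 in all, crops included, and the job is handed in when it is done.

```bash
mkdir -p pics; cat > h.py <<'E'
import numpy as np, cv2
from scipy.spatial.transform import Rotation as R
from workcell import r
def save(n,f): 
    im=r.snapshot(n); cv2.imwrite('pics/'+f,cv2.cvtColor(im,cv2.COLOR_RGB2BGR)); return im
def cam(n):
    m=r.camera_model(n); f=192/np.tan(np.radians(m['vfov'])/2)
    if 'xyz' in m: 
        o=np.array(m['orientation']); Rm=R.from_quat(o).as_matrix() if o.shape==(4,) else o.reshape(3,3)
        return f,m['cx'],m['cy'],np.array(m['xyz']),Rm
    s=r.state(); T=np.eye(4); T[:3,:3]=R.from_quat(s['eef_rot']).as_matrix(); T[:3,3]=s['position']
    T=T@np.array(m['T_tool_cam']); return f,m['cx'],m['cy'],T[:3,3],T[:3,:3]
def pt(c,u,v,z):
    f,cx,cy,p,Rm=c; d=Rm@np.array([(u-cx)/f,(v-cy)/f,1]); return p+d*(z-p[2])/d[2]
def px(c,P):
    f,cx,cy,p,Rm=c; q=Rm.T@(np.array(P)-p); return q[0]/q[2]*f+cx,q[1]/q[2]*f+cy
E
python3 - <<'E'
from h import *
a=save('scene','s0.png');b=save('top','t0.png')
for n in('scene','top','wrist'):print(n,r.camera_model(n))
print(r.state())
E
```

```text
scene {'vfov': 46.59639116440116, 'cx': 242.28872075117502, 'cy': 195.3456317910534, 'xyz': array([-0.10715054, -0.53628173,  0.786722  ]), 'orientation': array([ 0.82147694, -0.40936441,  0.18480587, -0.35134485])}
top {'vfov': 55.06093003620537, 'cx': 258.1212590721305, 'cy': 186.6078656274164, 'xyz': array([ 0.29639279, -0.10278064,  1.1088199 ]), 'orientation': array([-0.70353393,  0.70402477, -0.06288683,  0.07371817])}
wrist {'vfov': 65.41813950600734, 'cx': 257.16664603386795, 'cy': 188.9464051245432, 'T_tool_cam': array([[ 1.39810072e-03, -9.61966376e-01, -2.73164304e-01,
         7.05462024e-02],
       [ 9.99998697e-01,  1.12436258e-03,  1.15864297e-03,
        -1.32739942e-03],
       [-8.07439860e-04, -2.73165567e-01,  9.61966694e-01,
         3.15463603e-02],
       [ 0.00000000e+00,  0.00000000e+00,  0.00000000e+00,
         1.00000000e+00]])}
{'t': 0.1, 'q': array([-1.25650504,  0.59203223,  0.04829074,  1.60970373, -0.03329399,
        0.94269629, -0.03371558]), 'joint_vel': array([-0.00044139, -0.0022059 ,  0.00037401, -0.00336826,  0.00091594,
       -0.00182691,  0.00011957]), 'joint_torque': array([ 4.27980500e-03, -5.49998903e+01,  1.55324578e+00, -1.98825020e+01,
        9.76365380e-03,  3.81142294e-03,  1.24240185e-05]), 'position': array([0.28733165, 0.66519865, 0.4036474 ]), 'eef_rot': array([ 2.02446892e-01,  9.79292714e-01, -1.00635860e-03, -1.50934913e-04]), 'contact_force': array([0.32956404, 0.41590295, 0.39259494]), 'wrist_torque': array([-0.03144851, -0.01407972,  0.03219836]), 'grasp_force': 0.0, 'grip_width': 1.003702465487268}
```

View pics/s0.png

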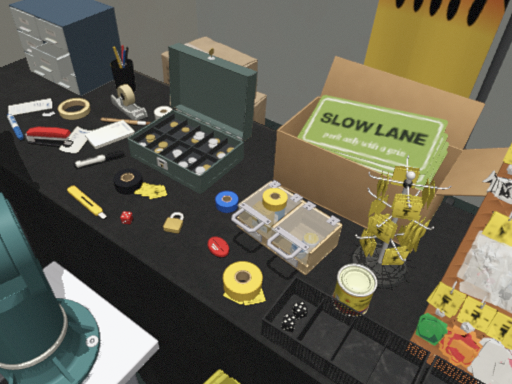

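View pics/t0.png

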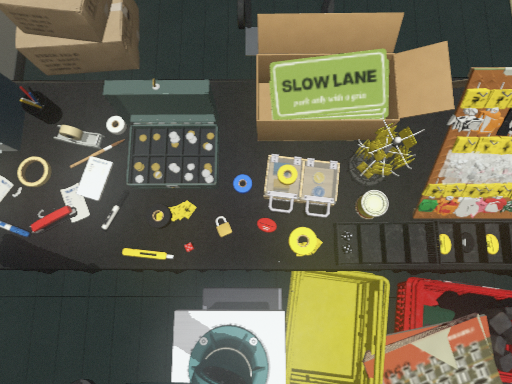

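The roll candidates are the yellow one on the left flap (top 288,174), the larger yellow one on the table (303,240), the blue one (242,183), the black one (158,215) and the white one (116,125). By the description it is the one on the flap. I'll check that in a close crop, and see which compartment holds the tins.

```bash
python3 - <<'E'
from h import *
s=cv2.imread('pics/s0.png');t=cv2.imread('pics/t0.png')
a=cv2.resize(s[170:275,215:345],(780,630)[:2],interpolation=cv2.INTER_CUBIC)[:600]
b=cv2.resize(t[145:225,255:355],(800,640),interpolation=cv2.INTER_CUBIC)[:600]
cv2.imwrite('pics/c0.png',np.hstack([cv2.resize(a,(400,300)),cv2.resize(b,(400,300))]) )
cv2.imwrite('pics/c0.png',np.hstack([cv2.resize(s[175:275,225:345],None,fx=3.3,fy=3.3,interpolation=2),cv2.resize(t[145:245,255:355],None,fx=3.3,fy=3.3,interpolation=2)]))
E
```

```text
(no output)
```

View pics/c0.png

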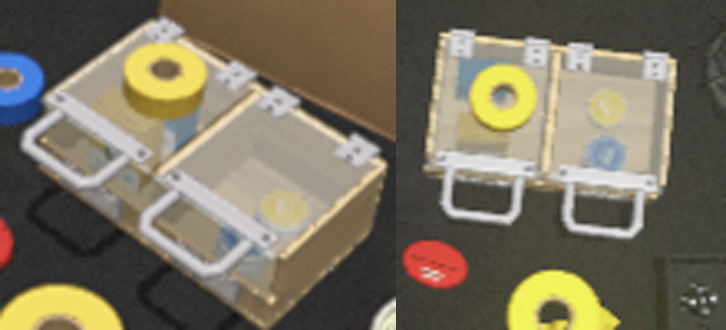

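The crop shows tall boxes (toys, blue and orange) in the left compartment. The round tins, about (319,178) and (319,192) in the top picture, are in the right one. The label roll is on the left flap at (288,174), so it stays there and I lift the right flap. Next I measure the pull bars.

```bash
python3 - <<'E'
from h import *
t=cv2.imread('pics/t0.png')
hsv=cv2.cvtColor(t,cv2.COLOR_BGR2HSV)
m=((hsv[...,1]<50)&(hsv[...,2]>130)).astype(np.uint8)
c=cam('top')
for y in range(192,220): print(y,''.join('#' if m[y,x] else '.' for x in range(262,345)))
for n,u,v in(('L bar',281,210.5),('R bar',318,214.5),('hingeR1',431/1,0)):
    if v: print(n,pt(c,u,v,.0745))
# hinges by crop px
for n,x,y in(('hL1',461-396,43),('hL2',537-396,50),('hR1',579-396,56),('hR2',656-396,65)): print(n,pt(c,255+x/3.3,145+y/3.3,.077))
print(R.from_quat(r.state()['eef_rot']).as_matrix())
E
```

```text
192 ....#################################...#############.#####..#############.........
193 ...##################################...#############..####..#############.........
194 ...##################################...#############...##..##############.........
195 ...##################################...###############....###############.........
196 .......##############################...#################################..........
197 .......####......#####################.##################################..........
198 .......########..........#################################################.........
199 .......####.#########.......####..###..##################################..........
200 .......###...........###########...........##############################..........
201 .......###..................####............####...#######################.........
202 .......###..................####............####...........##############..........
203 .......###..................###.............#############........########..........
204 .......###..................###.........
[... 1073 characters left out ...]
########..................
217 ...................................................................................
218 ...................................................................................
219 ...................................................................................
L bar [ 0.43020755 -0.15143145  0.0745    ]
R bar [ 0.41876215 -0.25529333  0.0745    ]
hL1 [ 0.5828449  -0.13477503  0.077     ]
hL2 [ 0.57626988 -0.20125789  0.077     ]
hR1 [ 0.57072283 -0.23782605  0.077     ]
hR2 [ 0.56239527 -0.30464857  0.077     ]
[[-9.18030466e-01  3.96509229e-01 -7.03087261e-04]
 [ 3.96509836e-01  9.18028486e-01 -1.90992668e-03]
 [-1.11849420e-04 -2.03215189e-03 -9.99997929e-01]]
```

The spacing between the pulls comes out at 104.5 mm, against 104 mm given. Yaw is about -0.11 rad, and the right pull is at about (0.419,-0.255). The gripper's y axis needs a turn of about -73° about z. I go over with a detour outward.

```bash
python3 -m jog '[[[5,-4,0,0,0,-7,-1],[9,-8,0,0,0,-14,0.29],[12,-12,0,0,0,-21,0.29],[15,-16,0,0,0,-28,0.29],[18,-20,0,0,0,-35,0.29],[20,-24,0,0,0,-42,0.29],[21,-28,0,0,0,-49,0.29],[21,-32,0,0,0,-56,0.29],[21,-36,0,0,0,-63,0.29],[21,-40,0,0,0,-70,0.29],[21,-42,0,0,0,-73,0.29],[21,-42,0,0,0,-73,0.29]]]'
python3 -m jog '[[[-1,-4,0,0,0,0,0.29],[-2,-8,0,0,0,0,0.29],[-3,-12,0,0,0,0,0.29],[-4,-16,0,0,0,0,0.29],[-4.5,-20,0,0,0,0,0.29],[-5,-24,0,0,0,0,0.29],[-5.5,-28,0,0,0,0,0.29],[-6,-32,0,0,0,0,0.29],[-6.5,-36,0,0,0,0,0.29],[-7,-40,0,0,0,0,0.29],[-7.5,-44,0,0,0,0,0.29],[-8,-48,0,0,0,0,0.29]]]'
python3 -m jog '[[[0,-2,0,0,0,0,0.29],[0,-3,0,0,0,0,0.29],[0,-3,0,0,0,0,0.29],[0,-3,0,0,0,0,0.29]]]'
python3 - <<'E'
from h import *
im=save('wrist','w0.png');c=cam('wrist')
s=r.state();print(s['position'],R.from_quat(s['eef_rot']).as_matrix(),s['grip_width'],s['contact_force'],s['q'],s['t'])
print(px(c,[.419,-.255,.0745]),px(c,[.430,-.151,.0745]),px(c,[.572,-.272,.0745]))
E
```

```text
t: 1.1
position: [0.4973, 0.2417, 0.4044]
eef_rot: [0.747, 0.665, -0.001, 0.001]
contact_force: [0.3, 0.1, 0.5]
grip_width: 0.358
grasp_force: 0.0
t: 2.1
position: [0.4167, -0.2361, 0.4046]
eef_rot: [0.745, 0.667, 0.0, -0.0]
contact_force: [0.0, 0.3, 0.6]
grip_width: 0.358
grasp_force: 0.0
t: 2.43
position: [0.4176, -0.2635, 0.4043]
eef_rot: [0.745, 0.667, 0.0, -0.001]
contact_force: [0.5, 0.6, 0.3]
grip_width: 0.358
grasp_force: 0.0
[ 0.41781809 -0.26269615  0.40422692] [[ 0.10859571  0.99408534 -0.00114006]
 [ 0.99408452 -0.1085935   0.00184913]
 [ 0.00171439 -0.00133413 -0.99999764]] 0.3581116017308508 [-0.41094649 -0.31603762 -0.09233019] [ 0.04844431  0.33914694  0.53742802  2.13758628 -0.26010262  0.72869708
  0.64797388] 2.4833
(np.float64(259.36144063994124), np.float64(166.90896412388767)) (np.float64(259.35625198177235), np.float64(55.297929214975426)) (np.float64(410.9521812723375), np.float64(167.41251096733578))
```

View pics/w0.png

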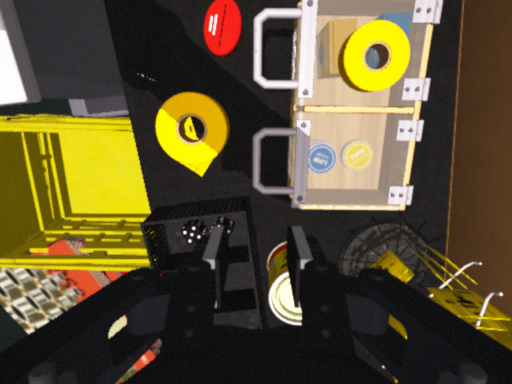

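The wrist view confirms two round tins (320,157) and (357,154) under the right flap, the roll on the left flap (377,56), and the right pull bar at about (258,161). I'll refine the bar from this image.

```bash
python3 - <<'E'
from h import *
t=cv2.imread('pics/w0.png');hsv=cv2.cvtColor(t,cv2.COLOR_BGR2HSV)
m=(hsv[...,1]<60)&(hsv[...,2]>90);c=cam('wrist')
def fit(r0,r1):
    P=[]
    for v in range(r0,r1):
        x=np.where(m[v,248:272])[0]
        if 3<len(x)<14: P.append(pt(c,248+x.mean(),v,.0745)[:2])
    P=np.array(P); k=np.polyfit(P[:,1],P[:,0],1); print(len(P),P.mean(0),'yaw',-np.arctan(k[0]*1)); return P.mean(0)
a=fit(22,78);b=fit(142,182)
print(np.linalg.norm(a-b),np.arctan2(-(a-b)[0],(a-b)[1]))
x=np.where(m[128:200,253:263].any(1))[0]+128;print(x.min(),x.max(),pt(c,258,(x.min()+x.max())/2,.0745))
E
```

```text
56 [ 0.42843086 -0.14608317] yaw -0.10830237441921607
40 [ 0.41623239 -0.24923412] yaw -0.11080926590724825
0.10386972906092487 -0.11771180915637725
129 193 [ 0.41827203 -0.24881391  0.0745    ]
```

```bash
python3 -m jog '[[[0,1.2,-4,0,0,0,0.29],[0,1.2,-8,0,0,0,0.29],[0,1.2,-11,0,0,0,0.29],[0,1.2,-13,0,0,0,0.29],[0,1.2,-14.5,0,0,0,0.29],[0,1.2,-15.8,0,0,0,0.29],[0,1.2,-16.8,0,0,0,0.29],[0,1.2,-17.3,0,0,0,0.29],[0,1.2,-17.3,0,0,0,0.29],[0,1.2,-17.3,0,0,0,0.29]]]'
python3 - <<'E'
from h import *
save('wrist','w1.png')
s=r.state();print(s['position'],s['contact_force'])
E
```

```text
t: 3.32
position: [0.4178, -0.2518, 0.2319]
eef_rot: [0.745, 0.667, 0.0, -0.0]
contact_force: [-0.2, 0.0, 0.2]
grip_width: 0.357
grasp_force: 0.0
[ 0.41788486 -0.2521762   0.23226559] [ 0.012051   -0.39222257 -0.61005062]
```

View pics/w1.png

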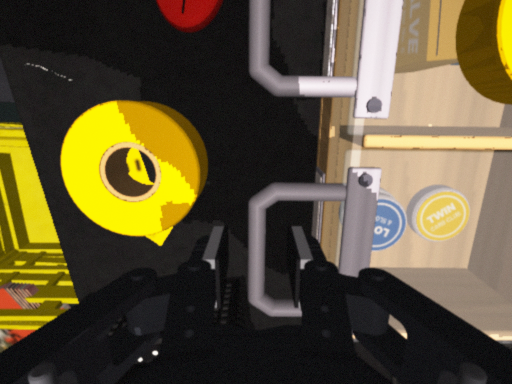

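The bar (col 257, rows 185–313) lies centred between the fingers. The pads are at about row 250, clear of the clamp plate. Closing now.

```bash
python3 -m jog '[[[0,0,0,0,0,0,1],[0,0,0,0,0,0,1],[0,0,0,0,0,0,1],[0,0,0,0,0,0,1],[0,0,0,0,0,0,1],[0,0,0,0,0,0,1],[0,0,0,0,0,0,1],[0,0,0,0,0,0,1]]]'
```

```text
t: 4.03
position: [0.4173, -0.2525, 0.2324]
eef_rot: [0.746, 0.666, 0.0, 0.0]
contact_force: [-1.8, 1.4, 6.0]
grip_width: 0.066
grasp_force: 58.7
```

```bash
python3 -m jog '[[[0,0,0.4,0,0,0,1],[0,0,0.8,0,0,0,1],[0.1,0,1.35,0,0,0,1],[0.15,0,2,0,0,0,1],[0.23,0,2.67,0,0,0,1],[0.23,0,2.67,0,0,0,1],[0.23,0,2.67,0,0,0,1]]]'
```

```text
t: 4.62
position: [0.4195, -0.2526, 0.259]
eef_rot: [0.745, 0.667, -0.0, 0.0]
contact_force: [-3.1, -1.6, 0.5]
grip_width: 0.062
grasp_force: 58.5
```

```bash
python3 -m jog '[[[0.3,-0.03,1.31,0,0,0,1],[0.7,-0.08,2.6,0,0,0,1],[1.21,-0.13,3.84,0,0,0,1],[1.82,-0.2,5.03,0,0,0,1],[2.54,-0.28,6.16,0,0,0,1],[3.35,-0.37,7.23,0,0,0,1],[4.25,-0.47,8.22,0,0,0,1],[5.24,-0.58,9.13,0,0,0,1],[6.3,-0.7,9.94,0,0,0,1],[7.42,-0.82,10.67,0,0,0,1],[7.42,-0.82,10.67,0,0,0,1],[7.42,-0.82,10.67,0,0,0,1]]]'
python3 - <<'E'
from h import *
a=save('scene','s2.png');b=save('wrist','w2.png')
s=r.state();print(s['position'],s['contact_force'],s['grasp_force'],s['grip_width'])
A=cv2.imread('pics/s2.png')[130:290,200:400];B=cv2.imread('pics/w2.png')
cv2.imwrite('pics/c2.png',np.hstack([cv2.resize(A,(400,320)),cv2.resize(B,(400,300)) if 0 else cv2.resize(B,(400,320))]))
E
```

```text
t: 5.62
position: [0.491, -0.2618, 0.3668]
eef_rot: [0.746, 0.666, -0.002, -0.003]
contact_force: [-12.6, 1.2, 17.5]
grip_width: 0.062
grasp_force: 59.3
[ 0.49058602 -0.26180932  0.36654873] [-12.02551805   0.90898956  18.27852412] 59.2235004901886 0.06830861122702282
```

View pics/c2.png

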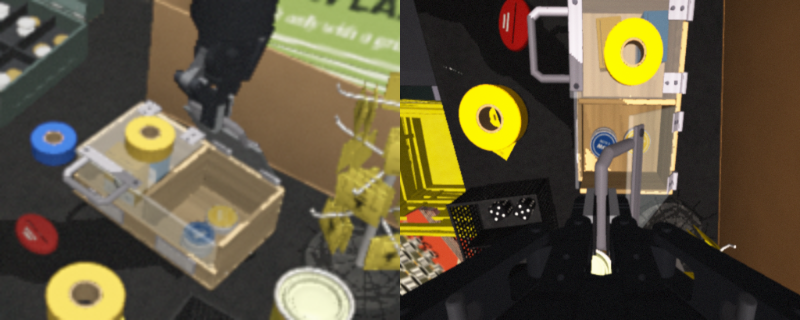

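The scene view shows the right flap up in the gripper, the compartment with tins open, and the left flap shut with the roll on it. The chord travelled was 153 mm, which means 59.6°. There's about 20 N of radial push toward the hinge, so I ease outward a little.

```bash
python3 -m jog '[[[-0.1,0,0.15,0,0,0,1],[-0.15,0,0.25,0,0,0,1],[-0.15,0,0.25,0,0,0,1],[-0.15,0,0.25,0,0,0,1],[-0.15,0,0.25,0,0,0,1],[-0.15,0,0.25,0,0,0,1]]]'
```

```text
t: 6.22
position: [0.4918, -0.2615, 0.368]
eef_rot: [0.745, 0.667, -0.001, -0.0]
contact_force: [-4.4, -2.3, 7.1]
grip_width: 0.068
grasp_force: 59.4
```

```bash
python3 -c "
from workcell import r
print(r.close_job())"
```

```text
the job is handed in; nothing more can be done
None
```

The right flap, over the badge tins, is held open in the gripper at about 60°; the label roll was on the other (left) flap, so I left it there with that flap shut, and the job is handed in.

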